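# Hold the fitting bayonet lid at the half-turn

### The job

One of the three grey lids fits the bayonet mouth of the metal transport canister: take that lid by its bar, set it home with its lugs in the two slots and its flange down on the rim, then turn it clockwise to the half-turn, so that its bar points at the two raised ribs on the rim, and no further: it must not go on into the lock. A spring turns it back, so finish while still gripping the lid and holding it there, the canister open to its vent. Leave the other two lids, the cups, the stapler and the stamp where they stand.

Things in the scene. Friction and masses are not known exactly. Their poses are not given: they have to be found in the camera images.
- canister: Aluminium transport canister fixed to the desk, 88 mm diameter (foot 104), rim 84 mm high. Origin: centre of its underside, z up. Bayonet mouth: bore 48 mm, with two slots at +x and -x, 13 mm wide, 62 mm across their ends; rim plate 8 mm thick, hollow below (64 mm across, floor at z 46) for the lugs.
- canister_mouth (a point): Centre of the bore at the rim's top face, axes as the canister. The fitting lid goes in with its bar (x) along the slots (x) and is home when its flange rests on the rim: its origin 28 mm below this point. It then turns clockwise only, seen from above: half-turn at 0.785 rad, lock pins met from about 1.0 rad, locked at 1.57 rad.
- half_mark (a point): One of the two half-turn ribs, 6 x 5 x 4 mm (this point: its top), on the outer rim 40.5 mm from the axis, at -45 degrees from the canister's x (the other opposite, at +135). Round studs at -90 and +90 degrees mark the lock.
- return_spring (a joint): Return ring inside the canister: 0 at rest, up to 1.55 rad; the lid's lugs meet it after about 0.14 rad of turn and push it along. It resists with 0.04 N m at first, 0.09 N m at the half-turn, and turns the lid back when let go.
- lid_small: Grey plastic bayonet lid, the smallest of three alike, standing plug down, 70 g. Origin: centre of plug's underside, z up. Plug 32 mm diameter, z 0-28 mm, lowest 6 mm tapered. Two lugs at +x and -x: 8 mm wide, z 12-18, 42 mm over their tips. Flange 58 mm diameter, z 28-36. Grip bar: 44 mm along x, 18 mm thick (y; grasp across it), z 36-68. A half turn about z fits the same.
- lid_medium: Grey plastic bayonet lid, the middle one of three alike, standing plug down, 100 g. Origin: centre of plug's underside, z up. Plug 44 mm diameter, z 0-28 mm, lowest 6 mm tapered. Two lugs at +x and -x: 8 mm wide, z 12-18, 56 mm over their tips. Flange 72 mm diameter, z 28-36. Grip bar: 44 mm along x, 18 mm thick (y; grasp across it), z 36-68. A half turn about z fits the same.
- lid_large: Grey plastic bayonet lid, the largest of three alike, standing plug down, 140 g. Origin: centre of plug's underside, z up. Plug 58 mm diameter, z 0-28 mm, lowest 6 mm tapered. Two lugs at +x and -x: 8 mm wide, z 12-18, 70 mm over their tips. Flange 86 mm diameter, z 28-36. Grip bar: 44 mm along x, 18 mm thick (y; grasp across it), z 36-68. A half turn about z fits the same.
- cup_near: Bystander: closed clear specimen cup, white lid, 58 mm diameter, 65 mm high, loose; near the robot. Origin: centre of its underside.
- cup_side: Bystander: another such cup, near the right edge of the desk, loose. Origin: centre of its underside.
- cup_mid: Bystander: another such cup, between the lids and the canister, farther back, loose. Origin: centre of its underside.
- stapler: Bystander: desk stapler, 37 x 133 x 54 mm, long along its y, loose. Origin: centre of its underside.
- stamp: Bystander: red self-inking number stamp, 41 x 60 x 92 mm, loose. Origin: centre of its underside.
Things that resemble listed ones, but are neither listed nor needed, are in the scene too. What is shaped like the lid_medium but pink or purple is not meant.

How it is judged:
By the outcome, as a careful person would: the job done as asked, in the order asked, and still so for the second after the job is handed in, while the arm keeps its last pose, push and grip.
It also fails if it takes over 48 s, if anything falls off the work surface, if the arm or the gripper's body presses on something with over 40 N, if the wrist force passes 120 N, or if a joint passes its speed limit or range.

### The arm

A 6-joint arm with a two-finger parallel gripper is mounted at the origin on a cart in front of the work surface, level with it; the furniture and walls round the work are solid. World frame = base frame: x ahead of the robot, y to its left, z up, the work surface at z = 0. Lengths are in mm, angles in rad, forces in N, time in s.
With the tool pointing down it reaches from about 350 to 875 mm from the base axis. Payload 4.2 kg.
Tool frame: the origin (TCP) lies on the mounting face of the last link; the fingertips stand 173 mm ahead of it and the grasp point (between the pads) lies grip_point_offset ahead of it (grip_point_offset is the distance from the TCP to the grasp point, in mm); z points along the fingers, y is the line along which they close (so a half turn about z gives the same grasp; the last joint's range is limited). The gripper opens to 85 mm and grips with 20 to 120 N. Pads are 22 mm wide; open, the fingers measure 114 mm over their backs; the gripper's body (76 mm by 85 mm) begins 54 mm behind the grasp point. The pads swing forward as they close: fully open they stand 13 mm farther back than shut.
Start: joints at [1.587, 0.385, 0.008, 0, -1.194, -0.259], TCP at [150.232, 606.655, 404.712] pointing down, gripper open.
Joint ranges: [-3.14, 3.14], [-1.21, 2.06], [-1.07, 1.41], [-3.16, 2.05], [-2.99, -0.16], [-3.1, 3.1]. Speed limits (rad/s): [2.79, 2.79, 3.14, 3.14, 3.14, 3.14].

### API

Orientations are given as a unit quaternion [x, y, z, w].
In Python, from bench import read_state, get_image, job_done, recognise, place_of, grip_point_offset gives the robot as it stands. The module is installed in compiled form; this text tells all that it offers.
- The arm moves only by the tool carry_out, never from a script. Its arguments are lists of equal length, an entry for each row: "slide": the shift along the tool's x, y, z in m, a list of three; "roll": the turn about the tool's z in degrees; "claw": the finger opening in m, from 0 to 0.0854. A call has 1 to 8 rows; each row is the pose to reach, as a shift and turn from the pose commanded when the call began, along the tool's axes at that moment; what a row does not reach only later rows make up. A row lasts 1/8 s, in which the tool goes at most 62.5 mm and 10.7 degrees, less where a joint would pass 70% of its speed; a pose out of reach is approached as far as the arm can. A call with a gripper value outside its range is refused whole. The fingers move at their own pace and stop on an object; the grip force is fixed at half the most. Time passes only in rows, so rows that repeat a pose let the fingers close. It gives the time, the measured TCP pose, the force, the opening and the grip force at its end, in the units of the state.
- read_state(): the state, without advancing time (a new reading comes with each control period).
- get_image(name): name is "side" or "top"; returns a dict with "img" (384x512x3 uint8, red, green, blue), "z_map" (384x512 float32, mm along the optical axis (not along the pixel's ray), 0 where there is no reading), "mtx" (3x3 intrinsics, pixels), "world_from_camera" (4x4, takes a point from camera to world coordinates). Camera axes: x right, y up, looking along -z (the intrinsics and any distortion apply to the point x, -y, -z); pixel columns grow to the right and rows downward; lengths in mm; the calibration is good to about 2 mm. A picture is of the moment at which its call begins.
- job_done(): hands the job in; it is judged then, once.
Trained networks look in a picture, given as the dict that the camera call returned (one of the last four; its "shot" number tells which), for a name from the list of things; names that differ only in an ending like _2 or _b are one class to them, and where a whole thing is asked for, a point or a joint stands for the part that bears it (a point fixed in the world has none). Each returns a list of dicts, best first, with "conf" (0 to 1); they miss things now and then, are a little off and sometimes report something else, mostly with a low value. They report only what shows in the picture. A call takes as long as a camera call. They do not tell look-alikes from the thing itself.
- recognise(picture, thing): "at" ([column, row] in pixels, amid what is visible of it).
- place_of(picture, thing): "at" ([column, row] in pixels: a listed point, or the origin of a listed thing).
The state is a dict: "clock": time; "joints": joint angles; "joint_vel": joint speeds; "joint_efforts": joint torques, N m; "position": TCP position; "ee_rot": TCP orientation; "contact_force": force on the tool from outside, world axes, zero at the start; "wrist_torque": the same for the moment, N m; "gripper_width": finger opening in mm; "grasp_force": force on a finger pad.
Only numpy, scipy, OpenCV 4.12 (cv2) and the standard library are available. Lean on these libraries where they do the work, as an engineer would, in place of code of your own. Each camera call takes 0.05 s, during which the arm holds its last target. There are 200 camera calls.

## Working session

There is one attempt and no reset: what is moved stays moved. The work goes in short steps, Python scripts to look and compute and a tool call to move; the robot and the scene stay as the last step left them, time stands still between calls to the robot, and variables do not carry over. Pictures are saved under pics/ and viewed, at most 10 in all, crops included, and the job is handed in when it is done.

Besides the shell and the picture viewer there is one more tool, called as name(argument=value, ...), one argument or row to a line, values as JSON. carry_out: Moves the arm, as the interface text tells. Its arguments: {"type":"object","properties":{"slide":{"type":"array"},"roll":{"type":"array"},"claw":{"type":"array"}},"required":["slide","roll","claw"]}

```bash
mkdir -p pics; cat > h.py <<'E'
import numpy as np, cv2
from bench import *
def w(p,u,v,z=None):
    """world point of pixel by depth (z None) or by plane z"""
    K=p["mtx"];T=np.array(p["world_from_camera"])
    r=np.array([(u-K[0][2])/K[0][0],-(v-K[1][2])/K[1][1],-1.])
    if z is None:
        d=p["z_map"][int(round(v)),int(round(u))]; return (T@np.r_[r*d,1])[:3]
    d=T[:3,:3]@r; o=T[:3,3]; return o+d*(z-o[2])/d[2]
def cloud(p):
    K=p["mtx"];T=np.array(p["world_from_camera"]);h,wd=p["z_map"].shape
    v,u=np.mgrid[:h,:wd];d=p["z_map"]
    c=np.stack([(u-K[0][2])/K[0][0]*d,-(v-K[1][2])/K[1][1]*d,-d],-1)
    return c@T[:3,:3].T+T[:3,3]
E
python3 - <<'E'
from h import *
print(grip_point_offset, read_state())
for n in ("top","side"):
    p=get_image(n); cv2.imwrite(f"pics/{n}0.png",p["img"][:,:,::-1]); print(n,p.keys(),np.round(p["world_from_camera"],2).tolist(),np.round(p["mtx"],1).tolist())
    for t in ("canister","canister_mouth","half_mark","lid_small","lid_medium","lid_large","cup_near","cup_mid","cup_side","stapler","stamp"):
        print(t,[(np.round(r["at"]).tolist(),round(r["conf"],2)) for r in place_of(p,t)][:5])
E
```

```text
154.70000000000002 {'clock': 0.0, 'joints': array([ 1.58658217e+00,  3.85583685e-01,  6.61324970e-03, -4.97104886e-04,
       -1.19397214e+00, -2.58641355e-01]), 'joint_vel': array([-4.63239183e-06, -3.24007172e-04, -4.00883056e-04, -2.44683170e-04,
       -1.05203332e-03,  1.51520452e-03]), 'joint_efforts': array([-1.80166619e-03, -3.92291522e+01,  1.88399148e+01,  4.18613032e+00,
       -4.56679700e-03,  4.53997373e-07]), 'position': array([150.18782966, 606.4806669 , 403.60013343]), 'ee_rot': array([ 9.92624993e-01, -1.21220535e-01, -8.20582147e-05,  1.09463735e-03]), 'contact_force': array([ 0.75188136, -0.49606234, -0.12210327]), 'wrist_torque': array([-0.07288922, -0.03636638,  0.00815038]), 'grasp_force': 0.0, 'gripper_width': 85.07405673541429}
top dict_keys(['img', 'z_map', 'mtx', 'world_from_camera', 'shot']) [[0.02, 0.98, -0.19, 293.6], [-1.0, 0.02, -0.0, 14.99], [0.0, 0.19, 0.98, 1301.01], [0.0, 0.0, 0.0, 1.0]] [[408.0, 0.0, 252.1], [0.0, 408.0, 198.8], [0.0, 0.0, 1.0]]
canister [([153.0, 225.0], 0.92)]
canister_mouth [([147.0, 221.0], 0.72)]
half_mark [([158.0, 215.0], 0
[... 337 characters left out ...]
s(['img', 'z_map', 'mtx', 'world_from_camera', 'shot']) [[1.0, 0.05, -0.03, 518.09], [-0.05, 0.61, -0.79, -879.83], [-0.02, 0.79, 0.62, 812.59], [0.0, 0.0, 0.0, 1.0]] [[420.8, 0.0, 248.6], [0.0, 420.8, 185.5], [0.0, 0.0, 1.0]]
canister [([218.0, 157.0], 0.63)]
canister_mouth [([219.0, 134.0], 0.88)]
half_mark [([226.0, 140.0], 0.8)]
lid_small [([264.0, 252.0], 0.77), ([185.0, 191.0], 0.21)]
lid_medium [([221.0, 214.0], 0.92), ([228.0, 188.0], 0.82), ([220.0, 245.0], 0.56)]
lid_large [([220.0, 134.0], 0.75), ([211.0, 278.0], 0.56)]
cup_near [([179.0, 246.0], 0.93)]
cup_mid [([265.0, 190.0], 0.64)]
cup_side [([283.0, 294.0], 0.8)]
stapler [([184.0, 192.0], 0.81)]
stamp [([303.0, 205.0], 0.65)]
```

```bash
python3 - <<'E'
import cv2
a=cv2.imread("pics/top0.png")[130:290,110:370]; cv2.imwrite("pics/topc.png",cv2.resize(a,None,fx=3,fy=3,interpolation=2))
a=cv2.imread("pics/side0.png")[110:310,150:350]; cv2.imwrite("pics/sidec.png",cv2.resize(a,None,fx=3,fy=3,interpolation=2))
E
```

```text
(no output)
```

View pics/topc.png

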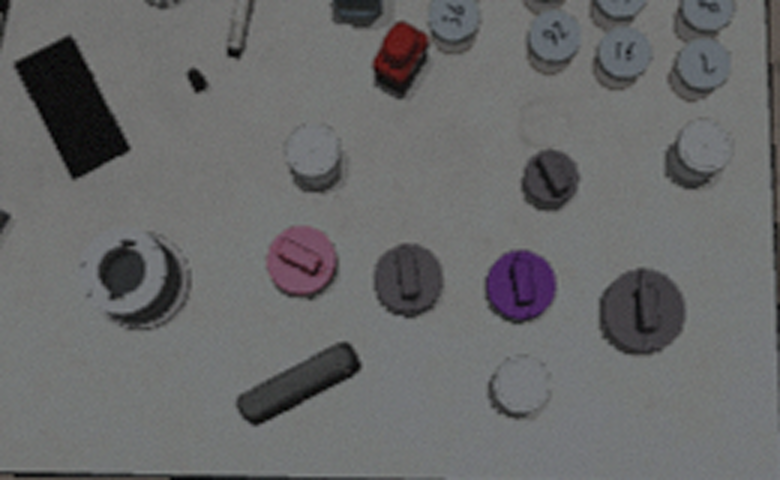

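View pics/sidec.png

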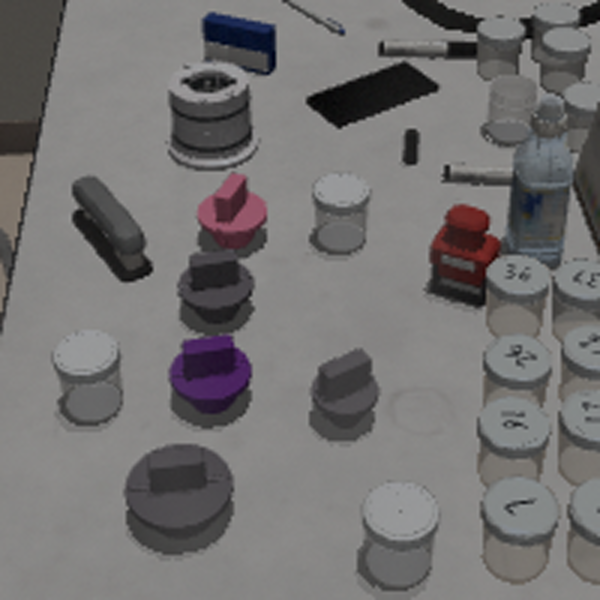

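```bash
cat >> h.py <<'E'
def planexy(p,z):
    K=p["mtx"];T=np.array(p["world_from_camera"]);h,wd=p["z_map"].shape
    v,u=np.mgrid[:h,:wd].astype(float)
    r=np.stack([(u-K[0][2])/K[0][0],-(v-K[1][2])/K[1][1],-np.ones_like(u)],-1)@T[:3,:3].T
    o=T[:3,3]; return (o+r*((z-o[2])/r[...,2])[...,None])[...,:2]
def rect(xy):
    (c,s,a)=cv2.minAreaRect(xy.astype(np.float32)); 
    if s[0]<s[1]: a+=90; s=s[::-1]
    return np.round(c,1),np.round(s,1),round((a+90)%180-90,1)
E
python3 - <<'E'
from h import *
from scipy.optimize import least_squares
lid0=None
for n in ("top","side"):
    p=get_image(n);C=cloud(p)
    # table check
    print(n,"lid_medium",place_of(p,"lid_medium")[0]["at"])
    q={"top":(247,225),"side":(221,207)}[n]
    g=w(p,*q); print("seed",g.round(1))
    m=(np.hypot(*(C[...,:2]-g[:2]).transpose(2,0,1))<45)&(C[...,2]>58)&(C[...,2]<76)
    P=C[m]; print("bar n",len(P),rect(P[:,:2]),"z95",np.percentile(P[:,2],[5,50,95]).round(1),P[:,:2].mean(0).round(1))
    m=(np.hypot(*(C[...,:2]-g[:2]).transpose(2,0,1))<45)&(C[...,2]>30)&(C[...,2]<42); P=C[m][:,:2].astype(np.float32); 
    print("flange",len(P),cv2.minEnclosingCircle(P))
    mm=place_of(p,"canister_mouth")[0]["at"]; c0=w(p,*mm,z=84); print("mouth",c0.round(1))
    for r in place_of(p,"half_mark")[:3]: print("mark",w(p,*r["at"],z=88).round(1),r["conf"])
    xy=planexy(p,84)
    R=C[(np.hypot(*(C[...,:2]-c0[:2]).transpose(2,0,1))<60)&(abs(C[...,2]-84)<6)]
    print("rim n",len(R),np.median(R[:,2]), rect(R[:,:2]),cv2.minEnclosingCircle(R[:,:2].astype(np.float32)))
    print("hole nz",((np.hypot(*(xy-c0[:2]).transpose(2,0,1))<36)&(C[...,2]<79)).sum())
    H=xy[(np.hypot(*(xy-c0[:2]).transpose(2,0,1))<36)&(C[...,2]<79)]
    print("hole",H.mean(0).round(1),rect(H)); 
    cv=np.cov(H.T);e,v=np.linalg.eigh(cv);print("pca",e,np.degrees(np.arctan2(v[1,1],v[0,1])))
    # rectified rim picture, 5px/mm, world x right, y up
    s=4;K=p["mtx"];T=np.linalg.inv(np.array(p["world_from_camera"]))
    j,i=np.meshgrid(np.arange(400),np.arange(400));X=np.stack([c0[0]+(j-200)/s,c0[1]-(i-200)/s,np.full(j.shape,84.),np.ones(j.shape)],-1)@T.T
    u=(K[0][2]-K[0][0]*X[...,0]/X[...,2]).astype(np.float32);v=(K[1][2]+K[1][1]*X[...,1]/X[...,2]).astype(np.float32)
    im=cv2.remap(p["img"],u,v,1)[:,:,::-1]; cv2.imwrite(f"/tmp/{n}.png",im)
a=np.hstack([cv2.imread("/tmp/top.png"),cv2.imread("/tmp/side.png")]);cv2.imwrite("pics/rim.png",np.clip(a*1.8,0,255))
E
```

```text
top lid_medium [211.5, 215.0]
seed [456.6  33.1  66.3]
bar n 83 (array([469.8,  36.5]), array([43.1, 17.3]), 9.3) z95 [61.8 67.2 70.1] [469.8  36.6]
flange 294 ((469.7891845703125, 36.47117614746094), 35.52264404296875)
mouth [463.6 322.   84. ]
mark [483.  290.7  88. ] 0.79
rim n 453 83.40047809332941 (array([466.1, 322.3]), array([86. , 85.8]), -42.1) ((466.4832458496094, 323.07025146484375), 44.68520736694336)
hole nz 220
hole [465.  322.8] (array([459., 322.]), array([58.3, 56.4]), 38.4)
pca [146.88197176 206.52256723] 166.4478394941994
side lid_medium [221.3, 244.3]
seed [470.7  22.3  35.9]
bar n 100 (array([471.8,  34.1]), array([43.1, 20.6]), 13.4) z95 [59.2 66.3 69.5] [471.5  32.6]
flange 231 ((472.1653137207031, 32.78396987915039), 35.72394943237305)
mouth [466.3 331.   84. ]
rim n 258 83.21997488325104 (array([467.1, 321.2]), array([89.6, 85.8]), 88.5) ((466.2185363769531, 322.28240966796875), 46.535037994384766)
hole nz 81
hole [467.  319.8] (array([468.4, 322.5]), array([50.3, 43.8]), 33.9)
pca [ 98.78241495 210.24150135] 173.58836215913718[ WARN:0@4.849] global loadsave.cpp:1063 imwrite_ Unsupported depth image for selected encoder is fallbacked to CV_8U.
```

View pics/rim.png

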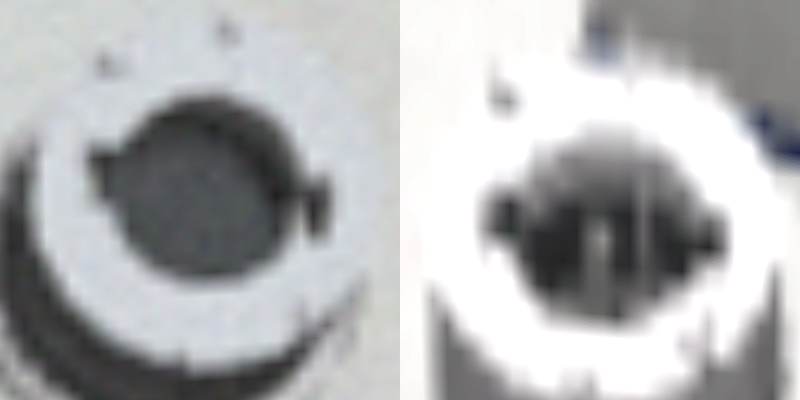

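The only grey lid of middle size (44 mm plug for the 48 mm bore) is at top pixel (247,225). Pink at (210,219) and purple at (284,224) are decoys, grey small is at (292,192) and grey large at (320,234). In the rectified rim picture the slots lie at about -7.5° and the rib at 127°, which agree. Now I move above the lid.

```bash
cat >> h.py <<'E'
def plan(c,yc,t,yt):
    "command pose xyz(mm), yaw(deg) -> slide m, roll deg"
    a=np.radians(yc);x=np.array([np.cos(a),np.sin(a),0]);y=np.array([np.sin(a),-np.cos(a),0])
    d=np.array(t)-c; print("slide",np.round([d@x/1000,d@y/1000,-d[2]/1000],4).tolist(),"roll",round(yc-yt,2))
E
python3 -c "
from h import *
plan([150.2,606.7,404.7],-13.93,[470.5,35.5,300],11)"
```

```text
slide [0.4484, 0.4773, 0.1047] roll -24.93
```

carry_out(
  slide=[
    [0.04,0.043,0],
    [0.08,0.085,0],
    [0.12,0.128,0],
    [0.16,0.17,0],
    [0.2,0.213,0],
    [0.24,0.255,0.02],
    [0.28,0.298,0.04],
    [0.32,0.34,0.06],
  ],
  roll=[-3,-6,-9,-12,-15,-18,-21,-25],
  claw=[0.07,0.06,0.06,0.06,0.06,0.06,0.06,0.06],
)

```text
clock: 2.6
position: [379.6, 198.0, 344.8]
ee_rot: [0.995, 0.098, 0.001, -0.001]
contact_force: [0.8, 1.2, -0.2]
gripper_width: 59.5
grasp_force: 0.0
```

```bash
python3 -c "
from h import *
s=read_state();print(s['clock'],s['position'],s['joints'],s['gripper_width']);q=s['ee_rot'];print(np.degrees(2*np.arctan2(q[1],q[0])))
a=np.radians(-13.93);x=np.array([np.cos(a),np.sin(a),0]);y=np.array([np.sin(a),-np.cos(a),0])
c=np.array([150.2,606.7,404.7])+320*x+340*y-np.array([0,0,60]);print(c)
plan(c,11.07,[470.5,35.5,270],11)"
```

```text
2.6 [379.60962026 197.97506221 344.75848071] [ 8.63287812e-01  1.05805711e-01 -5.38390567e-01  2.48933029e-04
 -9.24700805e-01  9.03890544e-01] 59.50864630346856
11.260437862902792
[378.93864727 199.6635996  344.7       ]
slide [0.0583, 0.1787, 0.0747] roll 0.07
```

carry_out(
  slide=[
    [0.014,0.043,0.018],
    [0.027,0.084,0.037],
    [0.041,0.125,0.055],
    [0.054,0.165,0.07],
    [0.0583,0.1787,0.075],
    [0.0583,0.1787,0.075],
    [0.0583,0.1787,0.075],
  ],
  roll=[0,0,0,0,0,0,0],
  claw=[0.06,0.06,0.06,0.06,0.06,0.06,0.06],
)

```text
clock: 3.48
position: [470.5, 36.3, 270.3]
ee_rot: [0.995, 0.097, 0.001, -0.0]
contact_force: [0.1, -0.2, 0.2]
gripper_width: 59.9
grasp_force: 0.0
```

```bash
python3 - <<'E'
from h import *
s=read_state();print(s['clock'],s['position']);q=s['ee_rot'];print(np.degrees(2*np.arctan2(q[1],q[0])))
p=get_image("side");a=p["img"][160:260,170:290,::-1];cv2.imwrite("pics/g1.png",np.clip(cv2.resize(a,None,fx=5,fy=5,interpolation=2)*1.5,0,255).astype(np.uint8))
E
```

```text
3.475 [470.54347616  36.25721933 270.28139365]
11.148406940400749
```

View pics/g1.png

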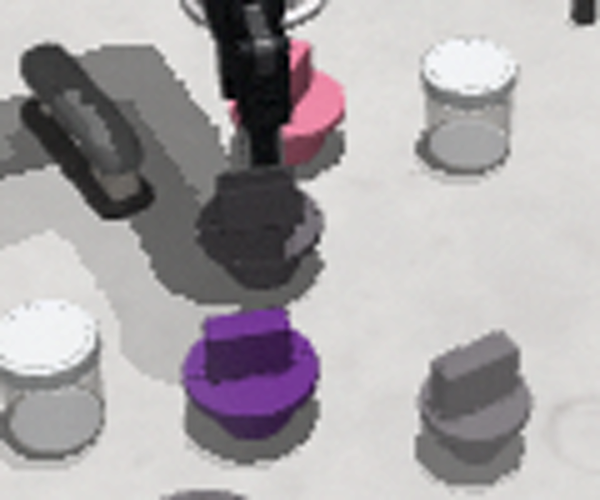

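The view shows the fingers (crop column ~262) straight over the bar of the grey lid at crop (258,195). I'll descend and close.

carry_out(
  slide=[
    [0,0,0.02],
    [0,0,0.04],
    [0,0,0.05],
    [0,0,0.0565],
    [0,0,0.0565],
    [0,0,0.0565],
    [0,0,0.0565],
    [0,0,0.0565],
  ],
  roll=[0,0,0,0,0,0,0,0],
  claw=[0.06,0.06,0.06,0.06,0.06,0.03,0.01,0.0],
)

```text
clock: 4.53
position: [470.8, 35.5, 213.5]
ee_rot: [0.995, 0.097, 0.0, -0.0]
contact_force: [0.6, 1.0, 0.9]
gripper_width: 17.1
grasp_force: 59.9
```

carry_out(
  slide=[
    [0,0,0],
    [0,0,0],
    [0,0,0],
    [0,0,0],
  ],
  roll=[0,0,0,0],
  claw=[0,0,0,0],
)

```text
clock: 5.03
position: [470.8, 35.6, 213.5]
ee_rot: [0.995, 0.097, 0.0, -0.0]
contact_force: [0.0, 0.3, 3.6]
gripper_width: 17.4
grasp_force: 60.4
```

carry_out(
  slide=[
    [0,0,-0.02],
    [0,0,-0.05],
    [0,0,-0.09],
    [0,0,-0.13],
    [0,0,-0.137],
    [0,0,-0.137],
  ],
  roll=[0,0,0,0,0,0],
  claw=[0,0,0,0,0,0],
)

```text
clock: 5.78
position: [470.2, 35.4, 349.6]
ee_rot: [0.995, 0.096, -0.001, -0.0]
contact_force: [0.2, 0.7, -0.9]
gripper_width: 17.1
grasp_force: 60.0
```

```bash
python3 -c "
from h import *
s=read_state();print(s['clock'],s['position'],s['gripper_width'],s['contact_force'])
plan([470.5,35.5,350.2],11.07,[466.3,323,350.2],-7.5)"
```

```text
5.775 [470.21115194  35.39983606 349.56601119] 17.07868574698986 [ 0.15114466  0.67871644 -0.93161208]
slide [0.0511, -0.283, -0.0] roll 18.57
```

carry_out(
  slide=[
    [0.008,-0.045,0],
    [0.016,-0.09,0],
    [0.025,-0.137,0],
    [0.033,-0.184,0],
    [0.041,-0.23,0],
    [0.049,-0.27,0],
    [0.0511,-0.283,0],
    [0.0511,-0.283,0],
  ],
  roll=[3,6,9,12,15,18,18.57,18.57],
  claw=[0,0,0,0,0,0,0,0],
)

```text
clock: 6.78
position: [466.1, 323.3, 348.3]
ee_rot: [0.998, -0.065, -0.001, 0.001]
contact_force: [-0.7, 0.1, -1.1]
gripper_width: 17.2
grasp_force: 59.8
```

carry_out(
  slide=[
    [0,0,0.025],
    [0,0,0.037],
    [0,0,0.037],
    [0,0,0.037],
  ],
  roll=[0,0,0,0],
  claw=[0,0,0,0],
)

```text
clock: 7.28
position: [466.7, 322.8, 313.9]
ee_rot: [0.998, -0.065, 0.0, -0.0]
contact_force: [0.1, -0.0, -0.3]
gripper_width: 17.0
grasp_force: 59.8
```

```bash
python3 - <<'E'
from h import *
s=read_state();print(s['clock'],s['position'],s['contact_force']);q=s['ee_rot'];print(np.degrees(2*np.arctan2(q[1],q[0])))
p=get_image("side");a=p["img"][80:180,160:280,::-1];a=np.clip(cv2.resize(a,None,fx=6,fy=6,interpolation=2)*1.6,0,255).astype(np.uint8)
cv2.imwrite("pics/ins.png",a)
C=cloud(p)
zl=s['position'][2]-154.7-58
for n in("side","top"):
    q=get_image(n);C=cloud(q)
    near=np.hypot(*(C[...,:2]-s['position'][:2]).transpose(2,0,1))<50
    for lo,hi in((zl+24,zl+40),(zl+2,zl+24),(zl+38,zl+70)):
        P=C[near&(C[...,2]>lo)&(C[...,2]<hi)]
        if len(P)>5: print(n,lo-zl,len(P),P.min(0).round(1),P.max(0).round(1),rect(P[:,:2]),[np.round(v,1) for v in cv2.minEnclosingCircle(P[:,:2].astype(np.float32))])
E
```

```text
7.275 [466.73218349 322.84322565 313.94776479] [ 0.08629098 -0.04945549 -0.25333639]
-7.494419460695352
side 24.0 159 [434.6 284.7 128. ] [502.7 347.4 141. ] (array([468.5, 315.7]), array([68.2, 61.9]), -1.5) [array([466.5, 320.9]), np.float64(37.1)]
side 2.0 57 [448.6 298.2 103.3] [495.2 316.7 121.2] (array([472. , 307.3]), array([46.7, 18.2]), 0.6) [array([471.9, 314.8]), np.float64(23.4)]
side 38.0 125 [445.  297.6 140. ] [490.1 338.5 171.2] (array([471.8, 314.3]), array([49.9, 34.5]), 18.2) [array([470.6, 321.3]), np.float64(26.0)]
top 24.0 154 [430.9 289.3 129.8] [501.4 351.3 141.1] (array([461.7, 313.5]), array([70.3, 51.2]), -29.8) [array([466.5, 321. ]), np.float64(35.8)]
top 38.0 46 [432.5 295.9 139.3] [497.3 344.6 170.9] (array([459.2, 310.4]), array([67.5, 36.8]), -36.7) [array([466.5, 320.1]), np.float64(34.4)]
```

View pics/ins.png

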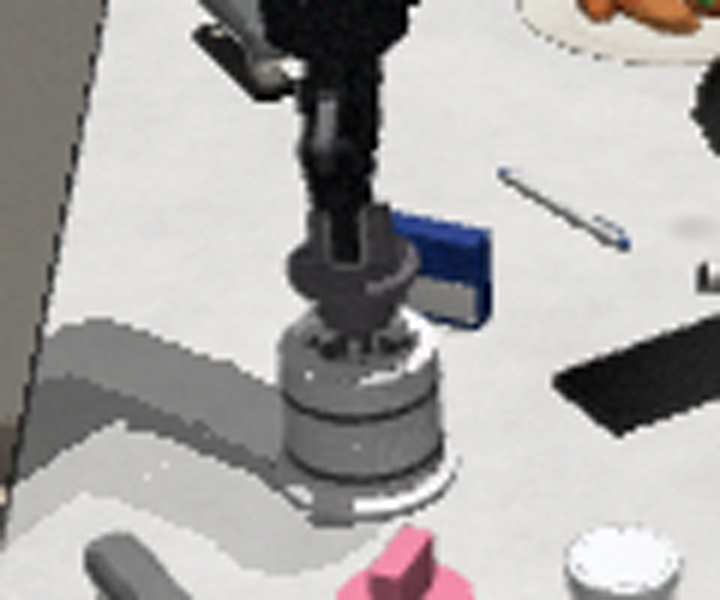

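The lid hangs upright over the mouth (flange at crop (352,265), rim at (360,345)), and is aligned within what I can measure. I'll lower it in stages and watch the force.

carry_out(
  slide=[
    [0,0,0.01],
    [0,0,0.016],
    [0,0,0.02],
    [0,0,0.022],
    [0,0,0.024],
  ],
  roll=[0,0,0,0,0],
  claw=[0,0,0,0,0],
)

```text
clock: 8.05
position: [466.5, 323.2, 289.1]
ee_rot: [0.998, -0.065, 0.0, -0.0]
contact_force: [-0.2, -0.5, -1.4]
gripper_width: 16.5
grasp_force: 59.8
```

carry_out(
  slide=[
    [0,0,0.003],
    [0,0,0.005],
    [0,0,0.007],
    [0,0,0.008],
    [0,0,0.008],
  ],
  roll=[0,0,0,0,0],
  claw=[0,0,0,0,0],
)

```text
clock: 8.68
position: [466.4, 323.1, 281.1]
ee_rot: [0.998, -0.065, -0.0, 0.0]
contact_force: [-0.4, -0.3, -0.8]
gripper_width: 17.2
grasp_force: 59.8
```

Lugs are in the slots with no contact. Going on to the seat.

carry_out(
  slide=[
    [0,0,0.003],
    [0,0,0.006],
    [0,0,0.008],
    [0,0,0.01],
    [0,0,0.01],
  ],
  roll=[0,0,0,0,0],
  claw=[0,0,0,0,0],
)

```text
clock: 9.3
position: [466.4, 323.0, 271.0]
ee_rot: [0.998, -0.065, -0.0, 0.0]
contact_force: [-0.1, -0.5, -0.3]
gripper_width: 17.2
grasp_force: 59.8
```

carry_out(
  slide=[
    [0,0,0.001],
    [0,0,0.002],
    [0,0,0.0025],
    [0,0,0.0025],
  ],
  roll=[0,0,0,0],
  claw=[0,0,0,0],
)

```text
clock: 9.8
position: [466.4, 323.1, 269.5]
ee_rot: [0.998, -0.065, 0.0, -0.0]
contact_force: [-1.9, -0.6, 5.4]
gripper_width: 17.2
grasp_force: 60.8
```

Seated: 269.5 mm as predicted, 5 N of contact. Now the turn.

carry_out(
  slide=[
    [0,0,0],
    [0,0,0],
    [0,0,0],
    [0,0,0],
    [0,0,0],
    [0,0,0],
    [0,0,0],
    [0,0,0],
  ],
  roll=[4,9,15,21,27,33,37,40],
  claw=[0,0,0,0,0,0,0,0],
)

```text
clock: 10.8
position: [466.7, 323.0, 269.5]
ee_rot: [0.915, -0.403, 0.0, -0.0]
contact_force: [0.3, -1.1, 4.2]
gripper_width: 17.0
grasp_force: 60.7
```

carry_out(
  slide=[
    [0,0,0],
    [0,0,0],
    [0,0,0],
    [0,0,0],
  ],
  roll=[2,3,4,4],
  claw=[0,0,0,0],
)

```text
clock: 11.3
position: [466.6, 323.0, 269.5]
ee_rot: [0.901, -0.434, 0.0, -0.0]
contact_force: [-0.5, -1.9, 5.2]
gripper_width: 17.3
grasp_force: 60.7
```

```bash
python3 - <<'E'
from h import *
s=read_state();print(s);q=s['ee_rot'];print("yaw",np.degrees(2*np.arctan2(q[1],q[0])))
out=[]
for n in("side","top"):
    p=get_image(n)
    for r in place_of(p,"half_mark")[:2]: print(n,"mark",w(p,*r["at"],z=88).round(1),r["conf"],r["at"])
    K=p["mtx"];T=np.linalg.inv(np.array(p["world_from_camera"]))
    j,i=np.meshgrid(np.arange(400),np.arange(400));X=np.stack([466.4+(j-200)/4,323-(i-200)/4,np.full(j.shape,88. if n=="top" else 88.),np.ones(j.shape)],-1)@T.T
    u=(K[0][2]-K[0][0]*X[...,0]/X[...,2]).astype(np.float32);v=(K[1][2]+K[1][1]*X[...,1]/X[...,2]).astype(np.float32)
    out.append(np.clip(cv2.remap(p["img"],u,v,2)[:,:,::-1]*1.6,0,255))
cv2.imwrite("pics/turn.png",np.hstack(out).astype(np.uint8))
E
```

```text
{'clock': 11.3, 'joints': array([ 0.89108189,  0.42127111, -0.31226408,  0.0009691 , -0.83660532,
       -0.21862231]), 'joint_vel': array([ 3.57002068e-05, -9.40601267e-04,  5.81465807e-04,  6.14225813e-04,
       -5.10558398e-04,  3.44724761e-04]), 'joint_efforts': array([  0.44622713, -34.63258982,  14.4709146 ,   2.83327617,
         0.55185338,  -0.1424004 ]), 'position': array([466.612927  , 322.98644865, 269.53081231]), 'ee_rot': array([ 9.00949279e-01, -4.33924141e-01,  4.25233164e-04, -2.37012024e-04]), 'contact_force': array([-0.52339519, -1.89532731,  5.24224379]), 'wrist_torque': array([-0.49169085,  0.2937004 ,  0.16904794]), 'grasp_force': 60.736634731292725, 'gripper_width': 17.272541417721833}
yaw -51.433716567873205
side mark [483.1 270.5  88. ] 0.62 [223.9, 144.0]
top mark [484.2 292.3  88. ] 0.57 [161.0, 213.4]
```

View pics/turn.png

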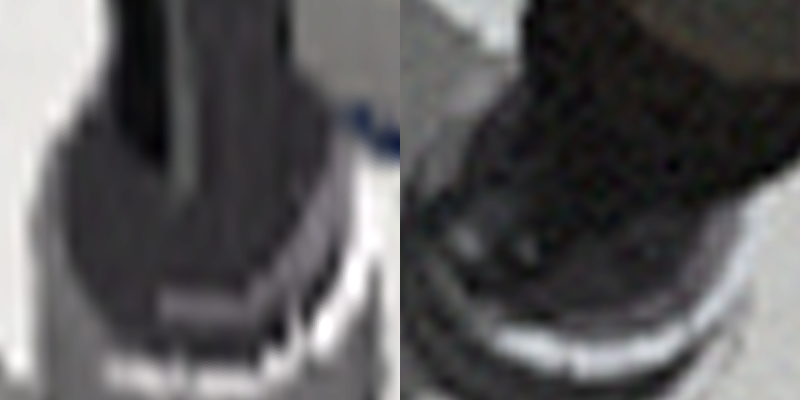

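The picture shows the flange down on the rim and the bar pointing towards the lower-right rib area, though the gripper hides most of it. I'll refine the slot angle from the first saved pictures before the last degrees.

```bash
python3 - <<'E'
from h import *
from scipy.optimize import minimize
for n in("top","side"):
    p=get_image(n);K=p["mtx"];T=np.linalg.inv(np.array(p["world_from_camera"]))
    g=cv2.cvtColor(cv2.imread(f"pics/{n}0.png"),cv2.COLOR_BGR2GRAY)
    a=np.arange(-43,43.1,.5);x,y=np.meshgrid(a,a)
    def f(q):
        cx,cy,t=q[0],q[1],np.radians(q[2])
        X=np.stack([cx+x*np.cos(t)-y*np.sin(t),cy+x*np.sin(t)+y*np.cos(t),np.full(x.shape,84.),np.ones(x.shape)],-1)@T.T
        I=cv2.remap(g,(K[0][2]-K[0][0]*X[...,0]/X[...,2]).astype(np.float32),(K[1][2]+K[1][1]*X[...,1]/X[...,2]).astype(np.float32),1).astype(float)
        r=np.hypot(x,y);slot=(abs(y)<6.5)&(abs(x)<31)
        hole=(r<24)|slot;ring=(r<38)&~hole
        # weight slot zone
        m=(r>25)&(r<37)
        return -(I[ring].mean()-I[hole].mean())-(I[ring&m].mean()-I[slot&m].mean())
    best=min((minimize(f,[466.4,323,t],method="Nelder-Mead",options=dict(initial_simplex=[[464,321,t-4],[469,322,t],[466,326,t+4],[466,323,t]])) for t in(-12,-8,-4)),key=lambda r:r.fun)
    print(n,best.x.round(2),best.fun)
    for t in(-14,-11,-8,-5,-2): print(t,round(f([*best.x[:2],t]),2))
E
```

```text
top [465.87 324.44  -9.45] -129.27263379062362
-14 -124.47
-11 -128.59
-8 -128.73
-5 -124.44
-2 -116.82
side [467.58 323.51  -6.39] -158.24304692826297
-14 -145.95
-11 -153.33
-8 -157.58
-5 -157.77
-2 -153.54
```

carry_out(
  slide=[
    [0,0,0],
    [0,0,0],
    [0,0,0],
    [0,0,0],
    [0,0,0],
    [0,0,0],
  ],
  roll=[1,1.5,1.5,1.5,1.5,1.5],
  claw=[0,0,0,0,0,0],
)

```text
clock: 12.35
position: [466.6, 323.0, 269.5]
ee_rot: [0.895, -0.446, 0.0, -0.0]
contact_force: [-0.6, -1.4, 4.8]
gripper_width: 16.6
grasp_force: 60.7
```

```bash
python3 - <<'E'
from h import *
s=read_state();q=s['ee_rot'];print("yaw",np.degrees(2*np.arctan2(q[1],q[0])),s['position'],s['contact_force'],s['wrist_torque'])
# in-hand bar angle: flange-level/bar points seen by the side camera
p=get_image("side");C=cloud(p);c=s['position'][:2]
a=p["img"][80:150,180:260,::-1];cv2.imwrite("pics/fin.png",np.clip(cv2.resize(a,None,fx=8,fy=8,interpolation=2)*2.2,0,255).astype(np.uint8))
E
```

```text
yaw -52.92809331314881 [466.61353345 322.97276701 269.5177091 ] [-0.64308775 -1.44135162  4.78987024] [-0.46954631  0.40529175  0.12193299]
```

View pics/fin.png

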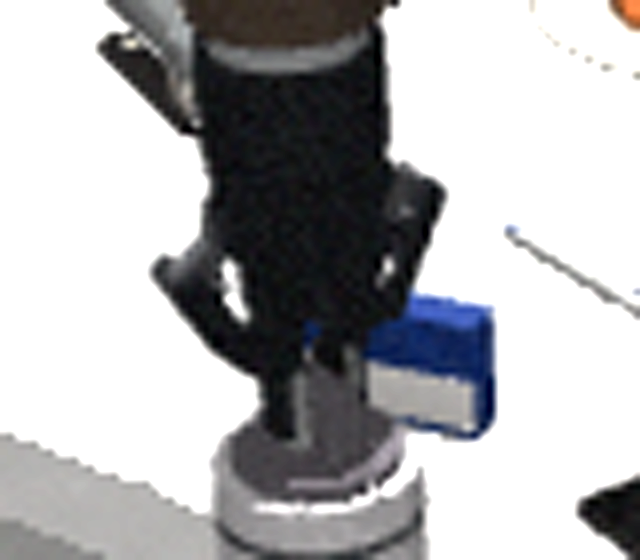

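The lid is flat on the rim (flange at crop (310,460)), with its bar held between the fingers and turned 45°. The gripper's yaw is -52.9° and the ribs are at about -52.5°. Handing in.

```bash
python3 -c "
from bench import *
print(job_done())"
```

```text
the job is handed in; nothing more can be done
None
```

I set the grey medium lid home in the canister and turned it clockwise to the half-turn, about 45°. The arm was still gripping it there, short of the lock, when I handed the job in at about 12.4 s; the verdict was not shown to me.

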